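Pin the sample press and hold it shut

ROBOT

A 6-joint arm with a two-finger parallel gripper is mounted at the origin on the work surface. World frame = base frame: x ahead of the robot, y to its left, z up, the work surface at z = 0. Lengths are in mm, angles in rad, forces in N, time in s.
With the tool pointing down it reaches from about 275 to 875 mm from the base axis. Payload 12.5 kg.
Tool frame: the origin (TCP) lies on the front face of the gripper's body, between the roots of the fingers; the fingertips stand 73 mm ahead of it and the grasp point (between the pads) lies 54 mm ahead of it (r.grasp_offset is the z of the grasp point in the tool frame, in mm); z points along the fingers, y is the line along which they close (so a half turn about z gives the same grasp; the last joint's range is limited). The gripper opens to 85 mm and grips with 20 to 120 N. Pads are 22 mm wide; open, the fingers measure 114 mm over their backs; the gripper's body (76 mm by 85 mm) begins 54 mm behind the grasp point. The pads swing forward as they close: fully open they stand 13 mm farther back than shut.
Start: joints at [-1.31, 0.351, 1.652, -0, 1.139, -0.085], TCP at [186.441, -517.421, 303.89] pointing down, gripper open.
Joint ranges: [-2.75, 2.75], [-0.79, 2.1], [0.01, 2.65], [-1.57, 4.71], [0.07, 3.14], [-2.87, 2.87]. Speed limits (rad/s): [2.22, 2.22, 2.79, 3.14, 3.14, 3.14].

INTERFACE

Orientations are given as a unit quaternion [x, y, z, w].
In Python, from plant import r, fingers, kin, camera, camera_model, job, status gives the robot as it stands. Calls block until the motion is done:
- r.movep(position, orientation): joint-space move of the TCP to a pose.
- r.movel(position, max_speed=150, ori=None, force_limit=None): straight line of the TCP; ori=None keeps the orientation; max_speed is the mean speed in mm/s. With force_limit (N) it stops when the force on the tool has changed by that much, and returns True; else False.
- r.movej(angles): joint-space move.
- fingers.release() and fingers.grab(f_grip=None): open the fingers fully, or close them until they stop; f_grip is the grip in N (None keeps the last).
- r.sleep(seconds).
- kin.inverse_kinematics(position, orientation): joint angles nearest the present ones, or None.
- camera(name): name is "scene" or "top" or "wrist"; returns (picture, depth): 420x560x3 uint8, red, green, blue; 420x560 float32, mm along the optical axis (not along the pixel's ray), 0 where there is no reading.
- camera_model(name): a dict with "vfov" (degrees; the focal length in pixels is half the picture's height over the tangent of half this angle, whatever the lens; pixels are square), "cx", "cy" (the principal point, pixels), "k1" (the pictures are not rectified: a ray, as slopes to the right and down, at radius r is drawn at 1 + k1 r^2 times it, then the intrinsics apply), "R" (3x3) and "t" (3): a world point X has camera coordinates R X + t. Camera axes: x right, y down, z forward; pixel columns grow to the right and rows downward; lengths in mm; the calibration is good to about 2 mm. A picture is of the moment at which its call begins: read the wrist's pose just before it. camera_model takes no time and is no camera call; for the wrist camera it gives the pose at the moment of the call.
A pose or a line that the arm cannot do raises r.MotionError and nothing moves.
- job.hand_in(): hands the job in; it is judged then, once.
Readings, each from a call of its own:
- status.current_t(): time.
- status.current_q(): joint angles.
- status.current_joint_vel(): joint speeds.
- status.current_effort(): joint torques, N m.
- status.current_eef_pos(): TCP position.
- status.current_eef_rot(): TCP orientation.
- status.current_wrist_force(): force on the tool from outside, world axes, zero at the start.
- status.current_ft_torque(): the same for the moment, N m.
- status.current_finger_gap(): finger opening in mm.
- status.current_grasp_force(): force on a finger pad.
Only numpy, scipy, OpenCV 4.12 (cv2) and the standard library are available. Lean on these libraries where they do the work, as an engineer would, in place of code of your own. Each camera call takes 0.05 s, during which the arm holds its last target. There are 200 camera calls.

TASK

Two small clamshell presses stand open on the flooring-lab bench, each with a round wood sample in it. Swing shut the lid of the one that holds the dark brown sample, then take the red-headed pin from its black block and push it all the way down through the lid's hole into the hole in the base, so that the lid, which springs up a little by itself, is pressed fully shut. Finish while holding it like that, the gripper still on the pin or lid and pressing down; leave the press with the light sample open and the other loose things where they are.

Things in the scene. Friction and masses are not known exactly. Their poses are not given: they have to be found in the camera images.
- jig_a: Clamshell press a (left of the robot), fixed to the bench. Green base with a steel front block at +x, 190 (x) by 120 (y) by 30 mm high; origin at the centre of its underside on the bench. Its x axis runs from the hinge side (-x, towards the robot) to the front block (away from the robot). The loose sample lies in an 88 mm square well at x = 0, y = 0, on a sprung rubber pad.
- jig_b: Clamshell press b (right of the robot; built like press a), fixed to the bench. Green base with a steel front block at +x, 190 (x) by 120 (y) by 30 mm high; origin at the centre of its underside on the bench. Its x axis runs from the hinge side (-x, towards the robot) to the front block (away from the robot). The loose sample lies in an 88 mm square well at x = 0, y = 0, on a sprung rubber pad.
- hinge_a (a point): Middle of the hinge axis of press a (press frame x = -80, y = 0, z = 36 mm; the axis is parallel to y). The lid is an aluminium plate 12 mm thick, centred on the plane through the axis, 110 mm wide, reaching 5 to 170 mm from the axis, with a 12 mm through hole on its centre line 155 mm from the axis. Shut, it spans z = 30 to 42 mm.
- hinge_b (a point): Middle of the hinge axis of press b (press frame x = -80, y = 0, z = 36 mm; the axis is parallel to y). The lid is an aluminium plate 12 mm thick, centred on the plane through the axis, 110 mm wide, reaching 5 to 170 mm from the axis, with a 12 mm through hole on its centre line 155 mm from the axis. Shut, it spans z = 30 to 42 mm.
- lid_a (a joint): Lid angle of press a: 0 = flush shut, 1.57 = upright, grows opening towards the robot (to 1.9). Starts at 1.4 to 1.75. Damped: it stays where left near upright (1.35 to 1.8); pushed below 1.1 it sinks shut itself in 1 to 3 s, but the sprung sample stops it at about 0.035 to 0.055 (5 to 9 mm up at its free end). About 7 N down at its hole shuts it fully; let go, it springs up again.
- lid_b (a joint): Lid angle of press b: 0 = flush shut, 1.57 = upright, grows opening towards the robot (to 1.9). Starts at 1.4 to 1.75. Damped: it stays where left near upright (1.35 to 1.8); pushed below 1.1 it sinks shut itself in 1 to 3 s, but the sprung sample stops it at about 0.035 to 0.055 (5 to 9 mm up at its free end). About 7 N down at its hole shuts it fully; let go, it springs up again.
- hole_a (a point): Centre of the mouth of the pin hole in the base of press a, at the top of its steel front block (jig frame x = 75, y = 0, z = 30 mm). Vertical through hole, 12 mm wide, down to the bench; with the lid shut, the lid's 12 mm hole is right above it. Each hole's mouth is framed by a thin black painted square, 24 mm wide. Axes as the press's.
- hole_b (a point): Centre of the mouth of the pin hole in the base of press b, at the top of its steel front block (jig frame x = 75, y = 0, z = 30 mm). Vertical through hole, 12 mm wide, down to the bench; with the lid shut, the lid's 12 mm hole is right above it. Each hole's mouth is framed by a thin black painted square, 24 mm wide. Axes as the press's.
- sample_dark: Round flooring sample of dark brown wood, 80 mm diameter, 8 mm thick, lying loose in one of the two presses (either one). Origin at the centre of its underside. The lid covers it once shut.
- sample_light: Round flooring sample of light wood, 80 mm diameter, 8 mm thick, lying loose in one of the two presses (either one). Origin at the centre of its underside. The lid covers it once shut.
- pin: Pin standing upright, loose in its block. From its origin (centre of the foot, z up along the pin): steel shank 10 mm diameter, 0 to 34 mm, its foot tapered to 6 mm over the lowest 5 mm; steel flange 30 mm diameter, 34 to 39 mm, which rests on the block or lid; red round grip 22 mm diameter, 39 to 77 mm. 60 g. With the lid fully shut and the flange down on it, the foot is 8 mm above the bench.
- pin_tip (a point): The foot of the pin (the pin's origin).
- pin_block: Black block fixed to the bench between the presses, 60 (x) by 50 (y) by 38 mm high, with one vertical 12 mm through hole in its middle where the pin stands, flange on the block's top. Origin at the centre of its underside.
- plank_a: Bystander: square flooring offcut 80 x 80 x 18 mm, light wood; origin at the centre of its underside.
- plank_b: Bystander: square flooring offcut 80 x 80 x 18 mm, medium brown wood; origin at the centre of its underside.
- wheel: Bystander: dark abrasive wheel lying flat, 52 mm diameter, 13 mm thick; origin at the centre of its underside.
- weight: Bystander: brass weight, 44 mm diameter, 30 mm high; origin at the centre of its underside.
- brush: Bystander: hand brush lying right of press b, about 200 mm long along its x axis, under 40 mm high.
- glue: Bystander: jar, 52 mm diameter, 85 mm high; origin at the centre of its underside.
There are look-alikes about, which are no part of the job. There is more than one size of the sample_light; the job needs the smaller. What is shaped like the jig_a but pink is not meant.

How it is judged:
By the outcome, as a careful person would: the job done as asked, in the order asked, and still so for the second after the job is handed in, while the arm keeps its last pose, push and grip.
It also fails if it takes over 58 s, if anything falls off the work surface, if the arm or the gripper's body presses on something with over 40 N, if the wrist force passes 120 N, or if a joint passes its speed limit or range.

## Working session

There is one attempt and no reset: what is moved stays moved. The work goes in short steps, each a Python script; the robot and the scene stay as the last script left them, time stands still between calls to the robot, and variables do not carry over. Pictures are saved under pics/ and viewed, at most 10 in all, crops included, and the job is handed in when it is done.

```bash
ls; mkdir -p pics
cat > h.py <<'E'
import numpy as np, cv2
from plant import r, fingers, kin, camera, camera_model, job, status
def ray(m,u,v,H=420):
    f=H/2/np.tan(np.radians(m["vfov"])/2)
    x,y=(u-m["cx"])/f,(v-m["cy"])/f; a,b=x,y
    for _ in range(20):
        s=1+m["k1"]*(a*a+b*b); a,b=x/s,y/s
    R=np.array(m["R"]);t=np.array(m["t"])
    return -R.T@t, R.T@np.array([a,b,1.])
def onz(m,u,v,z):
    c,d=ray(m,u,v); return c+d*(z-c[2])/d[2]
def atdepth(m,u,v,dep):
    c,d=ray(m,u,v); return c+d*dep
def proj(m,X):
    f=210/np.tan(np.radians(m["vfov"])/2)
    p=np.array(m["R"])@np.array(X)+np.array(m["t"]); a=p[:2]/p[2]
    a=a*(1+m["k1"]*(a@a)); return a*f+[m["cx"],m["cy"]]
E
python3 - <<'E'
from h import *
for n in("scene","top"):
    p,d=camera(n); cv2.imwrite(f"pics/{n}.png",p[...,::-1]); np.savez(f"{n}.npz",p=p,d=d)
    print(n,camera_model(n))
E
```

```text
pics
scene {'vfov': 50.799555044903926, 'cx': 281.8440346003693, 'cy': 210.19486650706205, 'k1': -0.1284859598219627, 'R': array([[-0.41483924,  0.90989021,  0.00286695],
       [ 0.66670066,  0.30610493, -0.67956604],
       [-0.61920807, -0.27999926, -0.73360874]]), 't': array([ 188.88343276, -336.96108271, 1421.3023909 ])}
top {'vfov': 46.696269020121136, 'cx': 290.10127299710535, 'cy': 212.1818147509124, 'k1': 0.014036290768534233, 'R': array([[ 0.02503941, -0.99966176, -0.00702813],
       [-0.98642836, -0.02356554, -0.1624923 ],
       [ 0.16227172,  0.01100145, -0.98668478]]), 't': array([  21.5398808 ,  522.18195444, 1180.5009998 ])}
```

View pics/top.png

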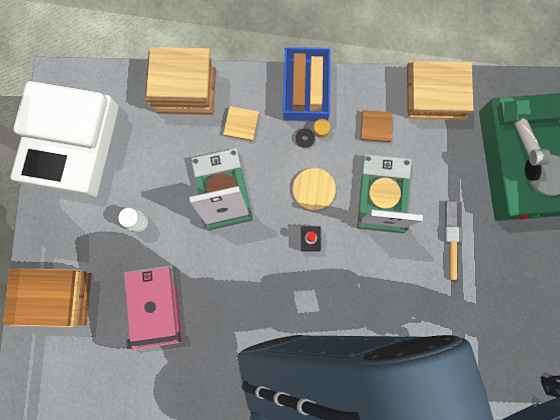

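View pics/scene.png

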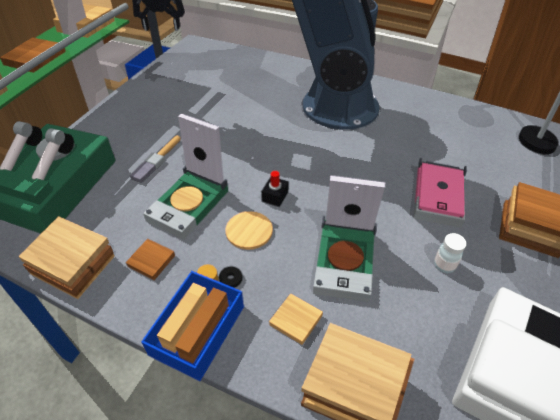

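Candidates in the top view:
- **Presses:** press a at (220,190) holds the dark brown disc at (218,184). Press b at (387,190) holds the small light disc at (385,193). The pink look-alike at (152,305) is not meant.
- **Discs:** the big loose light disc at (314,189) is a look-alike.
- **Pin:** red head at (311,238) in the black block.

I choose press a and this pin. Next are rough positions and a close crop.

Run:
```python
from h import *
z=np.load("top.npz");p,d=z["p"],z["d"];m=camera_model("top")
hsv=cv2.cvtColor(p,cv2.COLOR_RGB2HSV)
red=((hsv[...,0]<6)|(hsv[...,0]>174))&(hsv[...,1]>170)&(hsv[...,2]>110)
red[:, :280]=0;red[:,340:]=0;red[:200]=0;red[270:]=0
v,u=np.nonzero(red);print("red",len(u),u.mean(),v.mean(),onz(m,u.mean(),v.mean(),78))
dd=np.median(d[red]);print(atdepth(m,u.mean(),v.mean(),dd))
print("hole",onz(m,216,161,30),atdepth(m,216,161,d[161,216]))
print("lidtop",[atdepth(m,u,v,d[v,u]) for u,v in((215,195),(195,205),(238,192))])
print(status.current_eef_rot(),camera_model("wrist"))
c=p[130:260,170:340];cv2.imwrite("pics/crop.png",cv2.resize(c,None,fx=4.5,fy=4.5,interpolation=cv2.INTER_CUBIC)[...,::-1])
```

```text
red 59 310.9491525423729 236.135593220339 [458.16633476 -18.00754661  78.        ]
[457.88918963 -17.92787494  80.40251741]
hole [653.19943664 229.50333591  30.        ] [660.58978188 234.17319522   2.69995825]
lidtop [array([529.48277989, 198.3455489 , 202.70716694]), array([509.78030551, 245.3662267 , 181.96053517]), array([537.94389223, 148.44500479, 200.04530486])]
[ 9.85092001e-01  1.72027468e-01 -3.72916820e-05 -5.46424347e-04] {'vfov': 68.88370667571822, 'cx': 279.0837603000783, 'cy': 213.69012846551732, 'k1': -0.0700581026893226, 'R': array([[ 0.33904157, -0.94077066, -0.00117165],
       [-0.90272215, -0.32567949,  0.28111492],
       [-0.26484625, -0.09425197, -0.9596734 ]]), 't': array([-549.50563271,  -37.11346329,  378.24040764])}
```

View pics/crop.png

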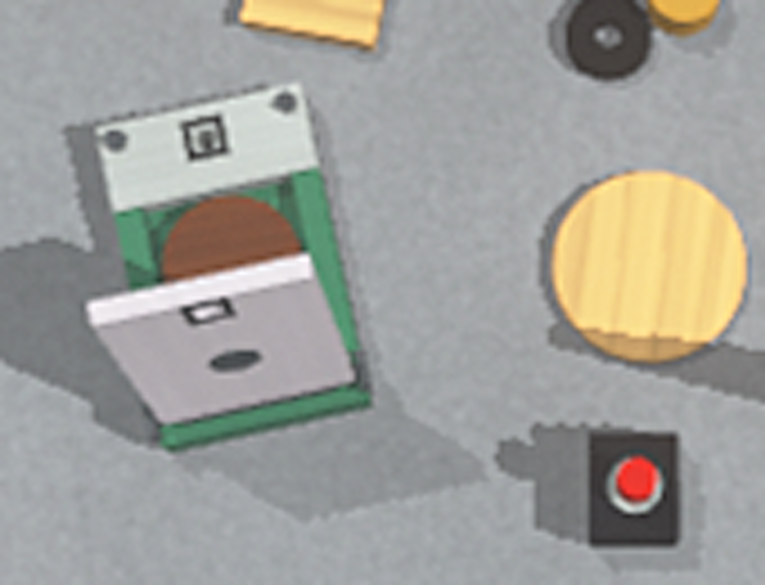

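Press a with the dark disc is confirmed: hole square at crop (205,138), lid leaning slightly forward, pin at crop (637,480). Now I shut the lid from behind with closed fingers, then take wrist views of the pin and the lid hole with the same relative geometry.

```bash
cat >> h.py <<'E'
def down(yaw): return [np.cos(yaw/2),np.sin(yaw/2),0,0]
E
python3 - <<'E'
from h import *
m=camera_model("top")
P=[onz(m,*q,30)[:2] for q in((191.1,158.2),(236.7,148.9),(196.7,176.7),(240.7,167.1))]
for a,b in((P[0],P[1]),(P[2],P[3])): print(np.linalg.norm(a-b),np.arctan2(*(a-b)[::-1])-np.pi/2)
yaw=np.mean([np.arctan2(*(a-b)[::-1])-np.pi/2 for a,b in((P[0],P[1]),(P[2],P[3]))])
H=onz(m,215.6,160.7,30)[:2]; x=np.array([np.cos(yaw),np.sin(yaw)])
np.savez("press.npz",yaw=yaw,H=H)
hin=H-155*x; print(H,yaw,hin)
q=down(yaw)
def at(s,z): return [*(hin+s*x),z]
print(status.current_t())
fingers.grab(20)
r.movep(at(-65,300),q); r.movel(at(-65,232),200)
print(status.current_t(),status.current_eef_pos())
print(r.movel(at(90,232),90,force_limit=30),status.current_eef_pos(),status.current_wrist_force())
r.movel(at(60,290),200); fingers.release()
V=np.array([458,-18,80+175.]); r.movep(V,q)
mw=camera_model("wrist"); p,d=camera("wrist")
np.savez("w1.npz",p=p,d=d,**mw); cv2.imwrite("pics/w1.png",p[...,::-1])
print(status.current_t(),status.current_eef_pos())
E
```

```text
120.29590311514944 0.23233423878327142
115.67571248426012 0.24521744878087604
[653.97474217 230.57817174] 0.23877584378207373 [503.37236619 193.91859796]
0.1
3.975 [440.60066576 178.41259289 232.51343907]
False [590.58047507 215.18853836 232.07992754] [-0.15729462  0.28061735 -0.42360502]
8.1417 [458.83330094 -17.27899471 255.29325461]
```

View pics/w1.png

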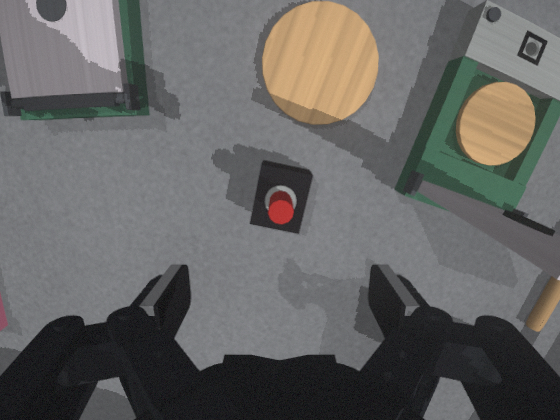

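Lid a is shut (top left), and the pin's red top is at (281,210) in its black block. Next I measure the pin top and take the matching view of the lid hole.

Run:
```python
from h import *
z=np.load("w1.npz");p,d=z["p"],z["d"];m={k:z[k] for k in("vfov","cx","cy","k1","R","t")}
hsv=cv2.cvtColor(p,cv2.COLOR_RGB2HSV)
red=((hsv[...,0]<8)|(hsv[...,0]>172))&(hsv[...,1]>150)&(hsv[...,2]>60)
red[:150]=0;red[260:]=0
v,u=np.nonzero(red);X=np.array([atdepth(m,a,b,d[b,a]) for a,b in zip(u,v)])
ok=(X[:,2]>np.percentile(X[:,2],95)-2.5)&(X[:,2]<90); print(len(u),ok.sum(),np.percentile(X[:,2],[5,50,95]))
(c,rad)=cv2.minEnclosingCircle(np.c_[u,v][ok].astype(np.float32))
print("mean",u[ok].mean(),v[ok].mean(),"circ",c,rad)
pin=onz(m,u[ok].mean(),v[ok].mean(),81);e=onz(m,c[0]+rad,c[1],81); print("pin",pin,onz(m,*c,81),"diam",2*np.linalg.norm(e-onz(m,*c,81)))
np.save("pin.npy",pin)
P=np.load("press.npz");H,yaw=P["H"],float(P["yaw"])
r.movep([*H,49+175],down(yaw))
mw=camera_model("wrist");p,d=camera("wrist");np.savez("w2.npz",p=p,d=d,**mw)
cv2.imwrite("pics/w2.png",p[...,::-1]);print(status.current_t(),status.current_eef_pos())
```

```text
584 465 [59.29516738 79.97060989 81.23353528]
mean 280.8 211.29462365591397 circ (280.5, 211.0) 12.619529724121094
pin [460.68102702 -18.69644325  81.        ] [460.86828252 -18.39491841  81.        ] diam 20.88426311354327
9.4 [653.92153156 229.4844005  224.46077417]
```

View pics/w2.png

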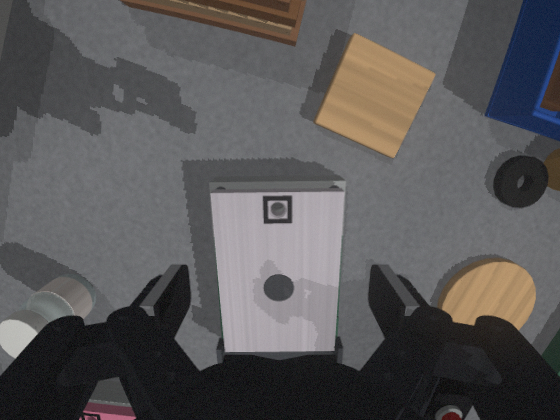

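The lid hole's frame is at (278,209) with the lid nearly shut, as expected. Next I measure it, then grasp and lift the pin.

Run:
```python
from h import *
z=np.load("w2.npz");p,d=z["p"],z["d"];m={k:z[k] for k in("vfov","cx","cy","k1","R","t")}
g=cv2.cvtColor(p,cv2.COLOR_RGB2GRAY)
x0,y0=255,190;w=g[y0:232,x0:302]
cs,_=cv2.findContours((w<70).astype(np.uint8),cv2.RETR_EXTERNAL,cv2.CHAIN_APPROX_NONE)
c=max(cs,key=cv2.contourArea);(uv,sz,an)=cv2.minAreaRect(c);uv=np.array(uv)+[x0,y0]
zs=np.median([atdepth(m,u,v,d[v,u])[2] for u in(256,260,296,300) for v in range(202,220)])
hole=onz(m,*uv,zs);o=onz(m,uv[0]+sz[0]/2,uv[1],zs)
print(uv,sz,an,"z",zs,hole,"width",2*np.linalg.norm(o-hole))
pin=np.load("pin.npy");P=np.load("press.npz");yaw=float(P["yaw"]);q=down(yaw)
# lid centre line check
np.save("hole.npy",hole)
assert 44<zs<55 and np.linalg.norm(hole[:2]-P["H"])<8
r.movep([*pin[:2],200],q);r.movel([*pin[:2],122],120,force_limit=15)
print(status.current_eef_pos(),status.current_wrist_force())
fingers.grab(60);r.sleep(.3)
print("gap",status.current_finger_gap(),status.current_grasp_force(),status.current_eef_pos())
r.movel([*pin[:2],205],100)
print(status.current_finger_gap(),status.current_t())
mw=camera_model("wrist");p,d=camera("wrist");np.savez("w3.npz",p=p,d=d,**mw)
cv2.imwrite("pics/w3.png",p[...,::-1]);print(status.current_eef_pos())
```

```text
[276.5 209. ] (26.0, 27.0) 90.0 z 47.91613211427817 [656.13569082 232.35827139  47.91613211] width 21.642431769999472
[461.09405423 -18.61235992 122.42132211] [ 0.0991039  -1.16388498 -0.36876129]
gap 20.35214534961312 58.38830888271332 [460.7823499  -18.75863469 122.37935895]
19.938284985938044 13.3
[460.3723067  -18.66852168 204.37408601]
```

View pics/w3.png

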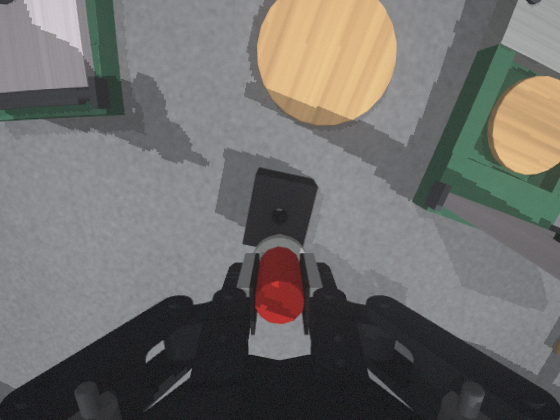

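The pin is held upright, and its empty block hole is at (279,215). The frame's measured width (21.6 mm instead of 24) suggests a clipped mask, so I'll redo it before inserting.

Run:
```python
from h import *
z=np.load("w2.npz");p,d=z["p"],z["d"];m={k:z[k] for k in("vfov","cx","cy","k1","R","t")}
g=cv2.cvtColor(p,cv2.COLOR_RGB2GRAY)
print(g[203,258:300]);print(g[190:228,268])
x0,y0=255,192;w=g[y0:232,x0:302]
for th in(60,80,100,120):
    cs,_=cv2.findContours((w<th).astype(np.uint8),cv2.RETR_EXTERNAL,cv2.CHAIN_APPROX_NONE)
    c=max(cs,key=cv2.contourArea);x,y,a,b=cv2.boundingRect(c)
    uv=np.array([x0+x+(a-1)/2,y0+y+(b-1)/2]);h=onz(m,*uv,47.9)
    print(th,uv,a,b,h,24/21.64*26)
```

```text
[165 167 163 165 142  84  45  50  48  96 148 168 165 160 151 122  92  83
  78  79  78  79  88 103 126 140 156 165 154 111  52  47  50  80 133 165
 169 169 171 169 172 169]
[ 90  90 141 161 164 137  74  47  48  53  68 137 147 148 148 150 136 129
 130 127 127 127 131 134 133 134 134 125 110  63  52  50  52  93 159 168
 169 169]
60 [277. 209.] 27 27 [656.22959817 231.95291844  47.9       ] 28.835489833641407
80 [277. 209.] 29 27 [656.22959817 231.95291844  47.9       ] 28.835489833641407
100 [277.  209.5] 29 28 [655.80963428 231.85170385  47.9       ] 28.835489833641407
120 [277. 209.] 29 29 [656.22959817 231.95291844  47.9       ] 28.835489833641407
```

Run:
```python
from h import *
z=np.load("w3.npz");p,d=z["p"],z["d"];m={k:z[k] for k in("vfov","cx","cy","k1","R","t")}
hsv=cv2.cvtColor(p,cv2.COLOR_RGB2HSV)
red=((hsv[...,0]<8)|(hsv[...,0]>172))&(hsv[...,1]>150)&(hsv[...,2]>60);red[:230]=0
v,u=np.nonzero(red);X=np.array([atdepth(m,a,b,d[b,a]) for a,b in zip(u,v)])
zt=np.percentile(X[:,2],95);ok=X[:,2]>zt-2.5
c=onz(m,(u[ok].min()+u[ok].max())/2,(v[ok].min()+v[ok].max())/2,163);T=np.array([460.37,-18.67])
yaw=float(np.load("press.npz")["yaw"]);e=c[:2]-T
print(zt,ok.sum(),c,"diam px",np.ptp(u[ok]),"tool x,y err",e@[np.cos(yaw),np.sin(yaw)],e@[np.sin(yaw),-np.cos(yaw)])
print(status.current_wrist_force(),status.current_eef_pos())
```

```text
163.10465865630673 1723 [464.3989118  -17.80636446 163.        ] diam px 48 tool x,y err 4.118865806320579 0.11375887448292402
[ 1.2303476  -0.31977959 -1.08623463] [460.3723067  -18.66852168 204.37408601]
```

Tool-y centring is good (0.1 mm). Because the two views matched, their biases cancel, so I use the measured hole position directly as the TCP target.

Run:
```python
from h import *
yaw=float(np.load("press.npz")["yaw"]);q=down(yaw);h=np.array([656.1,231.9])
r.movep([*h,215],q);r.movel([*h,174],100)
print(status.current_eef_pos(),status.current_wrist_force())
s=r.movel([*h,140],40,force_limit=12)
print(s,status.current_eef_pos(),status.current_wrist_force(),status.current_finger_gap(),status.current_t())
mw=camera_model("wrist");p,d=camera("wrist");np.savez("w4.npz",p=p,d=d,**mw)
cv2.imwrite("pics/w4.png",p[...,::-1])
```

```text
[656.21861873 231.72348268 174.10619536] [ 0.69147364 -0.40675158  0.57478585]
False [656.15341215 231.88514681 140.10494539] [ 1.40432371 -0.83807143 -0.59799994] 20.21639347492496 16.1167
```

View pics/w4.png

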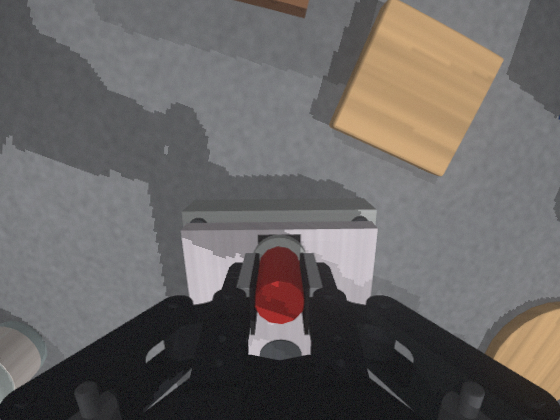

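The pin has slid freely through the lid hole with its foot at about z = 22, and the frame is visible around the flange. Now I press it down.

Run:
```python
from h import *
h=[656.1,231.9]
s=r.movel([*h,119],25,force_limit=24)
r.sleep(.5)
print(s,status.current_eef_pos(),status.current_wrist_force(),status.current_finger_gap(),status.current_t())
r.sleep(.7);print(status.current_eef_pos(),status.current_wrist_force())
p,d=camera("scene");cv2.imwrite("pics/s2.png",cv2.resize(p[120:320,120:400],None,fx=2.8,fy=2.8)[...,::-1])
```

```text
True [656.68751464 232.11059629 126.45129787] [-2.14538782 -0.36901609  8.63908888] 20.163193326658234 17.2833
[656.67248563 232.06141648 126.42857633] [-3.04608855 -0.64928017  9.23479149]
```

View pics/s2.png

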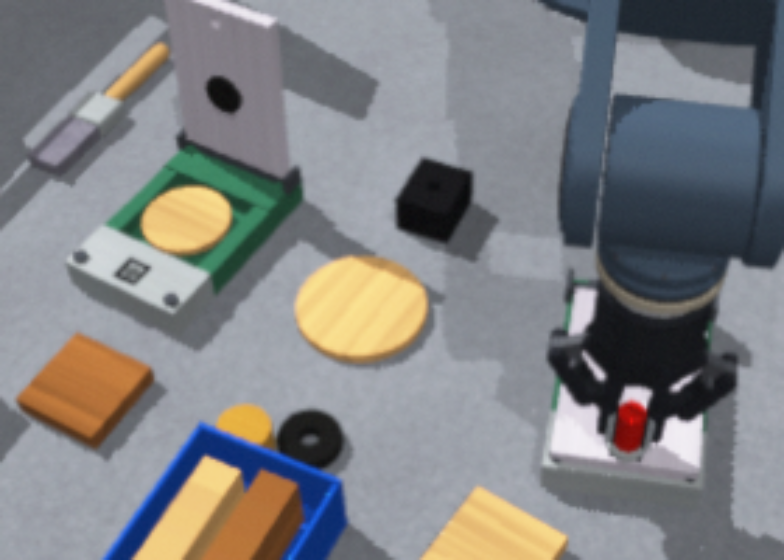

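The pin is seated (TCP z = 126.4, expected 126) and the lid looks flush. The press has relaxed to 9 N, so I add some push for margin, check it and hand in.

Run:
```python
from h import *
P=np.array(status.current_eef_pos())
for k in range(5):
    r.movel([656.1,231.9,P[2]-1-1.0*k],20);r.sleep(.4)
    f=np.array(status.current_wrist_force());print(f,status.current_eef_pos()[2])
    if f[2]>18:break
r.sleep(.8);print(status.current_wrist_force(),status.current_eef_pos(),status.current_t())
if status.current_wrist_force()[2]>12: print(job.hand_in())
```

```text
[-0.4203812   0.28553041  9.86050372] 126.42124026910895
[-4.6638535  -1.77887978 17.45024441] 126.311208756684
[-8.0245768  -1.95551094 24.6344422 ] 126.21516650787784
[-8.08863342 -2.69257074 24.67659649] [656.62660599 232.09552384 126.23803538] 20.7833
the job is handed in; nothing more can be done
None
```

I handed the job in at about 21 s: the dark-sample press (a) is shut, the pin is fully seated through the lid into the base, and the gripper is still holding it down with about 25 N.

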